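# Set the press counter's star wheel and start the batch

### The arm

A 7-joint arm with a two-finger parallel gripper is mounted at the origin on the work surface. World frame = base frame: x ahead of the robot, y to its left, z up, the work surface at z = 0. Lengths are in m, angles in rad, forces in N, time in s.
With the tool pointing down it reaches from about 0.425 to 0.925 m from the base axis. Payload 6.8 kg.
Tool frame: the origin (TCP) lies on the centre line of the jaws, within the pads' length; the fingertips stand 11 mm ahead of it and the grasp point (between the pads) lies 8 mm behind it; z points along the fingers, y is the direction in which the jaws open and shut (so a half turn about z gives the same grasp; the last joint's range is limited). The gripper opens to 85 mm and grips with 20 to 120 N. Pads are 22 mm wide; open, the fingers measure 114 mm over their backs; the gripper's body (76 mm by 85 mm) begins 54 mm behind the grasp point. The pads swing forward as they close: fully open they stand 13 mm farther back than shut.
Start: joints at [1.069, 0.477, 0.022, 1.555, -0.011, 1.109, -0.083], TCP at [0.259, -0.623, 0.242] pointing down, gripper open.
Joint ranges: [-2.96, 2.96], [-0.34, 2.1], [-1.41, 1.46], [0.24, 2.44], [-1.37, 4.51], [0.17, 1.92], [-2.96, 2.96]. Speed limits (rad/s): [2.39, 2.39, 3.14, 3.14, 3.14, 3.14, 3.14].

### API

Orientations are given as a rotation vector (axis times angle).
In Python, from bench import r gives the robot as it stands.
- The arm moves only by the tool send_rows, never from a script. Its argument "deltas" is a list of rows, each a list of 7 numbers: the opening, from 0 (shut) to 1 (fully open), then the shift along the tool's x, y, z as a fraction of full scale, then the turn, a rotation vector about the tool's x, y, z as a fraction of full scale. In form: [[hand, x, y, z, ax, ay, az], ...]. A call has 1 to 20 rows; each row is the pose to reach, as a shift and turn from the pose commanded when the call began, along the tool's axes at that moment, turning the shorter way round; what a row does not reach only later rows make up. Full scale, the value 1, is 150 mm for a shift and 180 degrees for a turn. A row lasts 1/12 s, in which the tool goes at most 41.7 mm and 7.16 degrees, less where a joint would pass 70% of its speed; a pose out of reach is approached as far as the arm can. A call with a number of a shift or a turn outside -1 to 1 is refused whole. A call with a gripper value outside its range is refused whole. The fingers move at their own pace and stop on an object; "squeeze" is the grip in N (left out, the last holds). Time passes only in rows, so rows that repeat a pose let the fingers close. It gives the time, the measured TCP pose, the force and the opening at its end, in the units of the state.
- r.get_obs(): the state, without advancing time (a new reading comes with each control period).
- r.grab_frame(name): name is "side" or "top"; returns a dict with "pixels" (420x560x3 uint8, red, green, blue), "camera_matrix" (3x3 intrinsics, pixels), "rvec" (rotation vector, rad) and "tvec" (3), from world to camera coordinates, as OpenCV has them. Camera axes: x right, y down, z forward; pixel columns grow to the right and rows downward; lengths in m; the calibration is good to about 2 mm. A picture is of the moment at which its call begins. There is no depth.
- r.hand_in(): hands the job in, once; it reports no verdict.
The state is a dict: "clock": time; "joints": joint angles; "qvel": joint speeds; "tau": joint torques, N m; "tcp_pos": TCP position; "orientation": TCP orientation; "contact_force": force on the tool from outside, world axes, zero at the start; "moment": the same for the moment, N m; "grip_width": finger opening in m.
Only numpy, scipy, OpenCV 4.12 (cv2) and the standard library are available. Lean on these libraries where they do the work, as an engineer would, in place of code of your own. Each camera call takes 0.05 s, during which the arm holds its last target. There are 200 camera calls.

### The job

On the round green press counter, flick the star-shaped thumbwheel round anticlockwise (seen from above) by its teeth with a fingertip until it clicks to rest with the pink tooth at the yellow pointer, never letting it run on to the click past the pointer. Then press the green start button all the way down and let it come up again. Only touch and push things, lift nothing, leave the red stop button alone, and leave the button boxes, jars, moulds, bowl and scoop where they stand.

Things in the scene. Friction and masses are not known exactly. Their poses are not given: they have to be found in the camera images.
- counter: Press counter fixed to the bench: round green housing 156 mm across, flat top 28 mm above the bench, with a tongue 36 mm wide reaching 111 mm from the centre along its own +x, carrying a flat yellow arrowhead. Origin: centre of the underside, on the wheel's upright axis. +x points from the axis to the yellow pointer, z up.
- wheel (a joint): Angle (rad) of the star wheel about its upright axis; growing = anticlockwise seen from above; 0 = pink tooth at the pointer. It clicks to rest every 45 degrees (0.785 rad), always with a tooth in line with the pointer, and starts 2, 3 or 4 clicks before 0 (negative values). A tooth needs a sideways push of about 2 to 4 N; past half-way to the next click the wheel snaps on by itself.
- wheel_center (a point): Centre of the star wheel's top, 60 mm above the bench, straight over the counter's origin. The wheel is a grey disc of 40 mm radius with 8 evenly spaced straight teeth, 8 mm wide and 20 mm high, reaching out to 62 mm radius, with open gaps between; it spans heights 40 to 60 mm above the bench. One tooth is pink with a pink stripe inwards over the disc, the others are white.
- pink_tooth (a point): Outer end of the pink tooth, on its top face: 62 mm from the wheel's axis, 60 mm above the bench; x points outwards along the tooth.
- pointer_tip (a point): Tip of the flat yellow arrowhead on the counter: 74 mm from the wheel's axis, 30 mm above the bench.
- start (a joint): Travel (m) of the green start button: 0 up, 0.006 fully down. It springs back; fully down takes about 4 N.
- start_top (a point): Centre of the top face of the green button (a 38 mm disc, about 57 mm above the bench); it is pressed straight down. It stands on the middle of its box.
- start_box: Loose grey box, 85 x 85 x 35 mm, about 0.5 kg, that carries the green button; origin at the centre of its underside.
- stop (a joint): Travel (m) of the red stop button, made like the green one: 0 up, 0.006 fully down. Leave alone.
- stop_box: Loose grey box like the green button's, with the red stop button on it; origin at the centre of its underside. The two boxes may stand either side.
- shaker_orange: Loose orange sprinkle jar with a black cap, 42 mm across, 105 mm high, upright; origin under its centre.
- shaker_blue: Loose blue sprinkle jar with a black cap, 42 mm across, 105 mm high, upright; origin under its centre.
- mould_a: Loose steel mould half, an open bowl 66 mm across and 32 mm high; origin under its centre.
- mould_b: Loose steel mould half, an open bowl 66 mm across and 32 mm high; origin under its centre.
- bowl: Loose empty pink mixing bowl, 140 mm across, 70 mm high; origin under its centre.
- scoop: Loose spoon-shaped scoop lying on the bench at one side.
- jar: Loose amber jar with a metal cap, 64 mm across, 90 mm high; origin under its centre.

How it is judged:
By the outcome, as a careful person would: the job done as asked, in the order asked, and still so for the second after the job is handed in, with the robot touching nothing.
It also fails if it takes over 61 s, if anything falls off the work surface, if the arm or the gripper's body presses on something with over 40 N, if the wrist force passes 120 N, or if a joint passes its speed limit or range.

## Working session

There is one attempt and no reset: what is moved stays moved. The work goes in short steps, Python scripts to look and compute and a tool call to move; the robot and the scene stay as the last step left them, time stands still between calls to the robot, and variables do not carry over. Pictures are saved under pics/ and viewed, about 8 in all and at most 12, crops included, and the job is handed in when it is done.

Besides the shell and the picture viewer there is one more tool, called after "Request:" as name(argument=value, ...), one argument or row to a line, values as JSON. send_rows: Moves the arm, as the interface text tells. Shift numbers are shares of 150 mm and turn numbers shares of 180 degrees, none past 1 either way. Its arguments: {"type":"object","properties":{"deltas":{"type":"array","items":{"type":"array","items":{"type":"number"}}},"squeeze":{"type":"number"}},"required":["deltas"]}

```bash
mkdir -p pics; cat > h.py <<'E'
import numpy as np,cv2
from bench import r
def ray(f,u,v,z):
    R=cv2.Rodrigues(np.array(f["rvec"],float))[0];t=np.array(f["tvec"],float).ravel()
    d=R.T@np.linalg.inv(f["camera_matrix"])@[u,v,1];c=-R.T@t
    return c+d*(z-c[2])/d[2]
def proj(f,p):
    return cv2.projectPoints(np.array(p,float).reshape(-1,1,3),np.array(f["rvec"],float),np.array(f["tvec"],float),np.array(f["camera_matrix"],float),None)[0].reshape(-1,2)
E
python3 - <<'E'
from h import *
import pickle
for n in("top","side"):
    f=r.grab_frame(n);pickle.dump(f,open(n+".pkl","wb"))
    cv2.imwrite(f"pics/{n}0.png",cv2.resize(f["pixels"][:,:,::-1],(784,588),interpolation=cv2.INTER_CUBIC))
    R=cv2.Rodrigues(np.array(f["rvec"],float))[0];print(n,-R.T@np.array(f["tvec"]).ravel())
print(r.get_obs())
E
```

```text
top [ 0.34868062 -0.02401847  1.04766567]
side [0.20571487 0.76071678 0.90364177]
{'clock': 0.1, 'joints': array([ 1.06891329,  0.47771041,  0.02233142,  1.55632798, -0.01151795,
        1.10929619, -0.08307746]), 'qvel': array([-0.00133815, -0.00096612,  0.00028357, -0.00093445, -0.00015848,
       -0.00151566, -0.00018962]), 'tau': array([ 3.57787671e-03, -5.97775412e+01,  1.61308408e+00, -2.81956011e+01,
        1.27566716e-02,  5.03339790e-03, -6.27073996e-05]), 'tcp_pos': array([ 0.25879719, -0.62287205,  0.2414378 ]), 'orientation': array([-3.07934994e+00, -6.14327669e-01,  6.42030409e-04]), 'contact_force': array([-0.17697367, -0.52507193,  0.07543235]), 'moment': array([0.00371995, 0.01321681, 0.0566178 ]), 'grip_width': 0.08561406455888819}
```

View pics/top0.png

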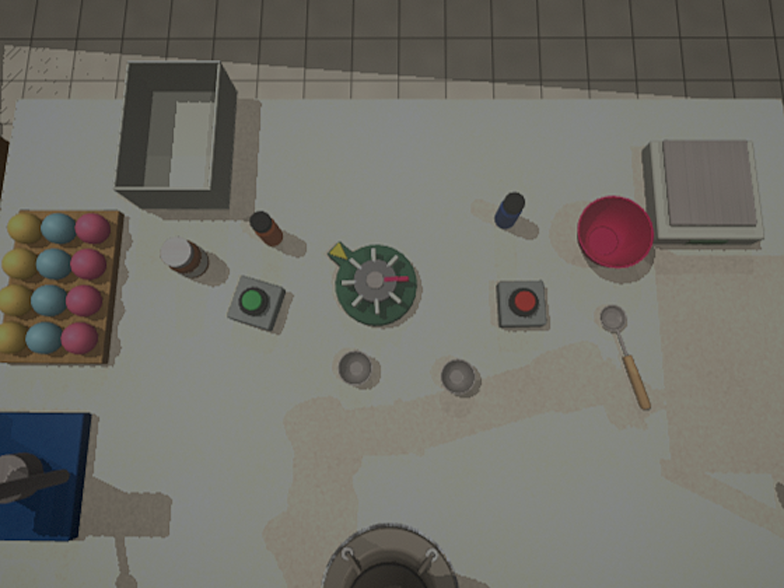

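View pics/side0.png

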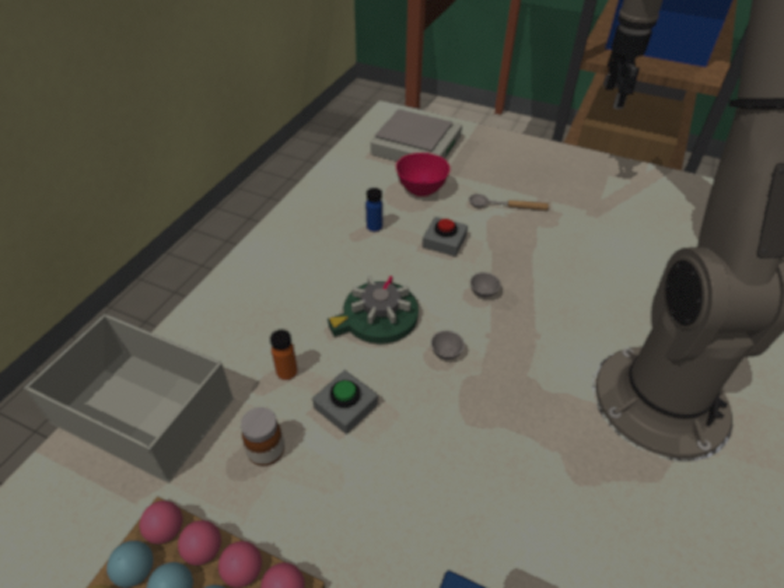

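The top view shows the counter at about (376,280) of 784 px, its pointer up-left at (337,248), and the pink tooth to the right, which looks like 3 clicks before 0. The green button is at (254,301) and the red one at (525,302). An enlarged crop comes next.

```bash
python3 - <<'E'
from h import *
import pickle
f=pickle.load(open("top.pkl","rb"));p=f["pixels"][:,:,::-1]
a=cv2.resize(p[165:240,225:305],None,fx=7,fy=7,interpolation=cv2.INTER_CUBIC)
b=cv2.resize(p[190:240,155:210],None,fx=4,fy=4,interpolation=cv2.INTER_CUBIC)
c=np.zeros((525,790,3),np.uint8);c[:,:560]=a;c[:200,565:785]=b
c=cv2.convertScaleAbs(c,alpha=1.5);cv2.imwrite("pics/crop1.png",c)
for s,(u,v,z) in dict(wheel=(268.2,200,.06),pink=(290.5,199.3,.06),tip=(247,182,.03),green=(181,214.5,.057),red=(374.5,215.5,.057)).items(): print(s,ray(f,u,v,z).round(4))
g=pickle.load(open("side.pkl","rb"))
print(ray(g,381/1.4,295/1.4,.06),ray(g,345/1.4,391/1.4,.057),ray(g,391/1.4,280/1.4,.06))
E
```

```text
wheel [0.5534 0.0285 0.06  ]
pink [ 0.5557 -0.0289  0.06  ]
tip [0.6085 0.0878 0.03  ]
green [0.5144 0.2525 0.057 ]
red [ 0.5155 -0.2433  0.057 ]
[0.55185853 0.02997134 0.06      ] [0.51110129 0.2621315  0.057     ] [ 0.5515111  -0.01739205  0.06      ]
```

View pics/crop1.png

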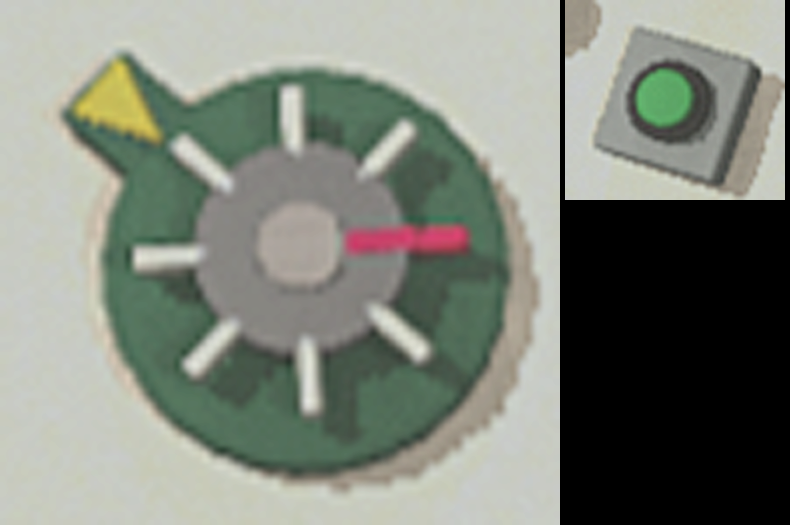

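```bash
cat >> h.py <<'E'
from scipy.spatial.transform import Rotation as Ro
def row(pos,yaw,o=None):
    """pos world, yaw deg of tool y axis -> row numbers"""
    o=o or r.get_obs();R0=Ro.from_rotvec(o["orientation"])
    y=np.array([np.cos(np.radians(yaw)),np.sin(np.radians(yaw)),0]);z=np.array([0,0,-1.]);x=np.cross(y,z)
    R1=Ro.from_matrix(np.c_[x,y,z])
    s=R0.inv().apply(np.array(pos)-o["tcp_pos"])/.15
    return np.r_[s,(R0.inv()*R1).as_rotvec()/np.pi].round(4)
E
python3 - <<'E'
from h import *
import pickle
from scipy.optimize import least_squares
f=pickle.load(open("top.pkl","rb"))
P=[(468,239),(410,127),(291,88),(175,140),(134,258),(188,370),(312,413),(426,355)]
Q=np.array([ray(f,225+u/7,165+v/7,.06)[:2] for u,v in P])
def m(p):
    a=p[2]+np.arange(8)*np.pi/4;return p[:2]+p[3]*np.c_[np.cos(a),np.sin(a)]
s=least_squares(lambda p:(m(p)-Q).ravel(),[.5534,.0285,-1.5,.06]).x
print(s[:2],np.degrees(s[2]),s[3],np.abs(m(s)-Q).max())
c=s[:2]
t=ray(f,225+162/7,165+140/7,.03)[:2]
for n,q in dict(a=(122,52),b=(68,115),m=(95,84)).items(): 
    d=ray(f,225+q[0]/7,165+q[1]/7,.028)[:2]-c; print(n,np.hypot(*d),np.degrees(np.arctan2(d[1],d[0])))
print("tip",t,np.hypot(*(t-c)))
h=ray(f,225+306/7,165+270/7,.028);print("housing",h)
print("green",ray(f,155+99/4,190+98/4,.057),"box",ray(f,155+112/4,190+107/4,.035))
th=s[2]+np.pi/8;p=np.r_[c+.063*np.array([np.cos(th),np.sin(th)]),.15]
print(p,row(p,np.degrees(th)))
E
```

```text
[0.55236729 0.02922759] -85.83311269516999 0.06129610976523384 0.0008462786421905427
a 0.1098950740721654 40.817568136113145
b 0.10864034315197979 57.72191893707993
m 0.10794530695679086 49.31675096642572
tip [0.60024319 0.08447733] 0.0731070139328636
housing [0.5503923  0.02868979 0.028     ]
green [0.5144025  0.25570205 0.057     ] box [0.51215832 0.2529795  0.035     ]
[ 0.58064185 -0.02707116  0.15      ] [ 3.5056e+00 -2.8436e+00  6.1380e-01 -5.0000e-04  0.0000e+00 -2.2800e-02]
```

Request:
send_rows(
  deltas=[
    [0,0.2,-0.16,0,0,0,0],
    [0,0.4,-0.33,0,0,0,0],
    [0,0.6,-0.49,0,0,0,0],
    [0,0.8,-0.65,0,0,0,0],
    [0,0.99,-0.81,0,0,0,0],
    [0,0.99,-0.81,0,0,0,0],
  ],
  squeeze=40,
)

```text
clock: 0.6
tcp_pos: [0.3547, -0.4464, 0.242]
orientation: [-3.074, -0.63, -0.004]
contact_force: [1.2, 0.4, 0.6]
grip_width: 0.0126
```

Request:
send_rows(
  deltas=[
    [0,0.2,-0.16,0,0,0,0],
    [0,0.4,-0.33,0,0,0,0],
    [0,0.6,-0.49,0,0,0,0],
    [0,0.8,-0.65,0,0,0,0],
    [0,0.99,-0.81,0,0,0,0],
    [0,0.99,-0.81,0,0,0,0],
  ],
)

```text
clock: 1.1
tcp_pos: [0.4441, -0.2771, 0.2423]
orientation: [-3.074, -0.631, -0.004]
contact_force: [-0.7, 0.9, -0.1]
grip_width: -0.0002
```

Request:
send_rows(
  deltas=[
    [0,0.2,-0.16,0,0,0,0],
    [0,0.4,-0.33,0,0,0,0],
    [0,0.6,-0.49,0,0,0,0],
    [0,0.8,-0.65,0,0,0,0],
    [0,0.99,-0.81,0,0,0,0],
    [0,0.99,-0.81,0,0,0,0],
    [0,0.99,-0.81,0,0,0,0],
  ],
)

```text
clock: 1.68
tcp_pos: [0.5312, -0.1135, 0.242]
orientation: [-3.078, -0.622, 0.0]
contact_force: [0.0, -1.1, 1.0]
grip_width: 0.0
```

```bash
python3 - <<'E'
from h import *
o=r.get_obs();print(o["clock"],o["tcp_pos"],o["grip_width"],o["joints"].round(2))
for z in(.11,.056): print(row([.5806,-.0271,z],-63.3))
E
```

```text
1.6833 [ 0.53123482 -0.11346878  0.24195045] 4.313660315082347e-06 [ 0.31  0.28 -0.25  1.86  0.08  1.02 -1.15]
[ 5.269e-01 -4.019e-01  8.801e-01 -3.000e-04  0.000e+00 -2.140e-02]
[ 5.2690e-01 -4.0150e-01  1.2401e+00 -3.0000e-04  0.0000e+00 -2.1400e-02]
```

Request:
send_rows(
  deltas=[
    [0,0.18,-0.13,0.1,0,0,-0.01],
    [0,0.35,-0.27,0.3,0,0,-0.02],
    [0,0.527,-0.402,0.5,0,0,-0.021],
    [0,0.527,-0.402,0.7,0,0,-0.021],
    [0,0.527,-0.402,0.88,0,0,-0.021],
    [0,0.527,-0.402,0.88,0,0,-0.021],
    [0,0.527,-0.402,0.88,0,0,-0.021],
    [0,0.527,-0.402,0.88,0,0,-0.021],
  ],
)

```text
clock: 2.35
tcp_pos: [0.5811, -0.0315, 0.1117]
orientation: [3.059, 0.712, 0.002]
contact_force: [-0.9, 0.7, 0.8]
grip_width: -0.0
```

```bash
python3 - <<'E'
from h import *
o=r.get_obs();print(o["clock"],o["tcp_pos"],o["contact_force"])
for z in(.07,.056): print(row([.5806,-.0271,z],-63.3))
f=r.grab_frame("top");p=f["pixels"][165:240,225:305,::-1];g=r.grab_frame("side")["pixels"][150:270,210:330,::-1]
c=np.zeros((525,800,3),np.uint8)
a=cv2.resize(p,(400,375),interpolation=cv2.INTER_CUBIC);c[:375,:400]=a;c[:400,400:]=cv2.resize(g,(400,400),interpolation=cv2.INTER_CUBIC)
cv2.imwrite("pics/c2.png",cv2.convertScaleAbs(c[:400],alpha=1.5))
E
```

```text
2.35 [ 0.58108681 -0.03148598  0.11167814] [-0.86730813  0.66857578  0.76418128]
[ 0.0097 -0.028   0.2778  0.0004 -0.0003 -0.0027]
[ 9.600e-03 -2.810e-02  3.712e-01  4.000e-04 -3.000e-04 -2.700e-03]
```

View pics/c2.png

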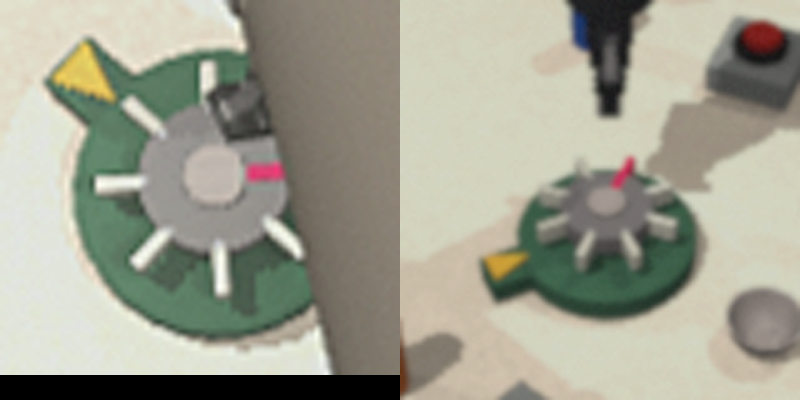

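The side view shows the shut fingertip above the wheel at side pixel (273,184). I'll compare that with where it should project.

```bash
python3 - <<'E'
from h import *
import pickle
g=pickle.load(open("side.pkl","rb"));o=r.get_obs();print(o["tcp_pos"],proj(g,o["tcp_pos"]-[0,0,.011]))
print(row([.5806,-.0271,.056],-63.3))
E
```

```text
[ 0.58176317 -0.03095451  0.11253797] [[271.77692504 183.42013845]]
[ 0.0033 -0.0273  0.3769  0.0007 -0.001  -0.0025]
```

Request:
send_rows(
  deltas=[
    [0,0.003,-0.027,0.06,0,0,0],
    [0,0.003,-0.027,0.12,0,0,0],
    [0,0.003,-0.027,0.18,0,0,0],
    [0,0.003,-0.027,0.24,0,0,0],
    [0,0.003,-0.027,0.3,0,0,0],
    [0,0.003,-0.027,0.34,0,0,0],
    [0,0.003,-0.027,0.375,0,0,0],
    [0,0.003,-0.027,0.375,0,0,0],
    [0,0.003,-0.027,0.375,0,0,0],
  ],
)

```text
clock: 3.2
tcp_pos: [0.5789, -0.0259, 0.0537]
orientation: [-3.059, -0.716, 0.001]
contact_force: [0.6, 0.5, 0.6]
grip_width: -0.0001
```

```bash
cat >> h.py <<'E'
C=np.array([.5524,.0292])
def arc(a0,a1,n,z=.056,rad=.063):
    for a in np.linspace(a0,a1,n+1)[1:]:
        t=np.radians(a);v=row([*(C+rad*np.array([np.cos(t),np.sin(t)])),z],a);print([0,*v.round(3).tolist()])
E
python3 - <<'E'
from h import *
o=r.get_obs();print(o["clock"],o["tcp_pos"],o["contact_force"])
arc(-63.3,-18.3,18)
E
```

```text
3.2 [ 0.57889182 -0.02594766  0.05368265] [0.58748532 0.48099806 0.6093251 ]
[0, 0.026, 0.012, -0.016, -0.0, 0.0, -0.016]
[0, 0.044, 0.01, -0.016, -0.0, 0.0, -0.03]
[0, 0.062, 0.008, -0.016, -0.0, 0.0, -0.044]
[0, 0.08, 0.005, -0.016, -0.0, 0.0, -0.058]
[0, 0.098, 0.002, -0.016, -0.0, 0.0, -0.071]
[0, 0.116, -0.003, -0.016, -0.0, 0.0, -0.085]
[0, 0.134, -0.008, -0.016, -0.0, 0.0, -0.099]
[0, 0.151, -0.014, -0.016, -0.0, 0.0, -0.113]
[0, 0.168, -0.021, -0.016, -0.0, 0.0, -0.127]
[0, 0.185, -0.028, -0.016, -0.0, 0.0, -0.141]
[0, 0.201, -0.036, -0.016, -0.0, 0.0, -0.155]
[0, 0.217, -0.045, -0.016, -0.0, 0.0, -0.169]
[0, 0.233, -0.055, -0.016, -0.0, 0.0, -0.182]
[0, 0.248, -0.065, -0.016, -0.0, 0.0, -0.196]
[0, 0.263, -0.076, -0.016, -0.0, 0.0, -0.21]
[0, 0.277, -0.088, -0.016, -0.0, 0.0, -0.224]
[0, 0.29, -0.1, -0.016, -0.0, 0.0, -0.238]
[0, 0.304, -0.113, -0.016, -0.0, 0.0, -0.252]
```

Request:
send_rows(
  deltas=[
    [0,0.026,0.01,-0.01,0,0,-0.016],
    [0,0.044,0.01,-0.01,0,0,-0.03],
    [0,0.062,0.008,-0.01,0,0,-0.044],
    [0,0.08,0.005,-0.01,0,0,-0.058],
    [0,0.098,0.002,-0.01,0,0,-0.071],
    [0,0.116,-0.003,-0.01,0,0,-0.085],
    [0,0.134,-0.008,-0.01,0,0,-0.099],
    [0,0.151,-0.014,-0.01,0,0,-0.113],
    [0,0.168,-0.021,-0.01,0,0,-0.127],
    [0,0.185,-0.028,-0.01,0,0,-0.141],
    [0,0.201,-0.036,-0.01,0,0,-0.155],
    [0,0.217,-0.045,-0.01,0,0,-0.169],
    [0,0.233,-0.055,-0.01,0,0,-0.182],
    [0,0.248,-0.065,-0.01,0,0,-0.196],
    [0,0.263,-0.076,-0.01,0,0,-0.21],
    [0,0.277,-0.088,-0.01,0,0,-0.224],
    [0,0.29,-0.1,-0.01,0,0,-0.238],
    [0,0.304,-0.113,-0.01,0,0,-0.252],
    [0,0.304,-0.113,-0.01,0,0,-0.252],
    [0,0.304,-0.113,-0.01,0,0,-0.252],
  ],
)

```text
clock: 4.87
tcp_pos: [0.6127, 0.0095, 0.056]
orientation: [2.547, 1.838, 0.001]
contact_force: [-0.3, -0.5, -1.4]
grip_width: -0.0
```

```bash
python3 - <<'E'
from h import *
f=r.grab_frame("side")
cv2.imwrite("pics/s3.png",cv2.convertScaleAbs(cv2.resize(f["pixels"][150:270,210:330,::-1],(500,500),interpolation=cv2.INTER_CUBIC),alpha=1.5))
o=r.get_obs();print(o["clock"],o["tcp_pos"],o["contact_force"])
arc(-18.3,26.7,18)
E
```

```text
4.9167 [0.61255812 0.00925192 0.05587465] [-0.19390649  0.17006858  0.27449207]
[0, 0.019, -0.003, -0.001, 0.0, -0.0, -0.014]
[0, 0.037, -0.004, -0.001, 0.0, -0.0, -0.028]
[0, 0.055, -0.006, -0.001, 0.0, -0.0, -0.042]
[0, 0.073, -0.009, -0.001, 0.0, -0.0, -0.056]
[0, 0.091, -0.013, -0.001, 0.0, -0.0, -0.07]
[0, 0.109, -0.017, -0.001, 0.0, 0.0, -0.084]
[0, 0.127, -0.022, -0.001, 0.0, 0.0, -0.098]
[0, 0.144, -0.028, -0.001, 0.0, 0.0, -0.112]
[0, 0.161, -0.035, -0.001, 0.0, 0.0, -0.126]
[0, 0.178, -0.042, -0.001, 0.0, 0.0, -0.139]
[0, 0.194, -0.05, -0.001, 0.0, 0.0, -0.153]
[0, 0.21, -0.059, -0.001, 0.0, 0.0, -0.167]
[0, 0.226, -0.069, -0.001, 0.0, 0.0, -0.181]
[0, 0.241, -0.079, -0.001, 0.0, 0.0, -0.195]
[0, 0.256, -0.09, -0.001, 0.0, 0.0, -0.209]
[0, 0.27, -0.101, -0.001, 0.0, 0.0, -0.223]
[0, 0.284, -0.113, -0.001, 0.0, 0.0, -0.237]
[0, 0.297, -0.126, -0.001, 0.0, 0.0, -0.25]
```

View pics/s3.png

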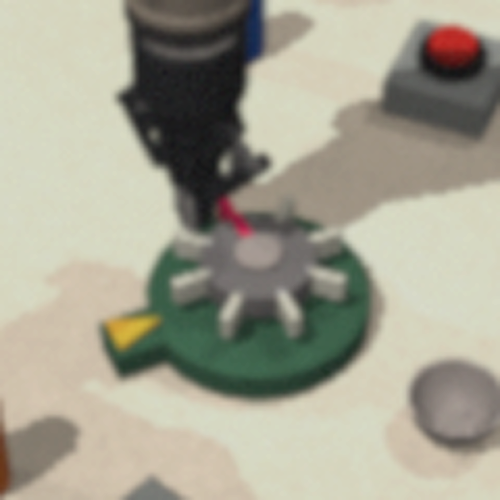

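The wheel has moved one click. The pink stripe at (235,215) in the crop sits just behind the fingertip, as planned, so I continue the arc.

Request:
send_rows(
  deltas=[
    [0,0.019,-0.003,0,0,0,-0.014],
    [0,0.037,-0.004,0,0,0,-0.028],
    [0,0.055,-0.006,0,0,0,-0.042],
    [0,0.073,-0.009,0,0,0,-0.056],
    [0,0.091,-0.013,0,0,0,-0.07],
    [0,0.109,-0.017,0,0,0,-0.084],
    [0,0.127,-0.022,0,0,0,-0.098],
    [0,0.144,-0.028,0,0,0,-0.112],
    [0,0.161,-0.035,0,0,0,-0.126],
    [0,0.178,-0.042,0,0,0,-0.139],
    [0,0.194,-0.05,0,0,0,-0.153],
    [0,0.21,-0.059,0,0,0,-0.167],
    [0,0.226,-0.069,0,0,0,-0.181],
    [0,0.241,-0.079,0,0,0,-0.195],
    [0,0.256,-0.09,0,0,0,-0.209],
    [0,0.27,-0.101,0,0,0,-0.223],
    [0,0.284,-0.113,0,0,0,-0.237],
    [0,0.297,-0.126,0,0,0,-0.25],
    [0,0.297,-0.126,0,0,0,-0.25],
    [0,0.297,-0.126,0,0,0,-0.25],
  ],
)

```text
clock: 6.58
tcp_pos: [0.6084, 0.0574, 0.0556]
orientation: [1.651, 2.673, -0.0]
contact_force: [0.1, -0.3, 0.3]
grip_width: 0.0003
```

```bash
python3 - <<'E'
from h import *
o=r.get_obs();print(o["clock"],o["tcp_pos"],o["contact_force"],o["joints"].round(2))
arc(26.7,71.7,18)
E
```

```text
6.5833 [0.60844363 0.05743548 0.055609  ] [ 0.11020453 -0.26959063  0.30388505] [ 0.26  0.69 -0.63  1.81  0.54  0.82 -0.17]
[0, 0.018, 0.001, -0.003, -0.0, 0.0, -0.014]
[0, 0.036, -0.0, -0.003, -0.0, 0.0, -0.028]
[0, 0.054, -0.002, -0.003, -0.0, 0.0, -0.042]
[0, 0.073, -0.005, -0.003, -0.0, 0.0, -0.056]
[0, 0.091, -0.008, -0.003, -0.0, 0.0, -0.07]
[0, 0.108, -0.013, -0.003, -0.0, 0.0, -0.084]
[0, 0.126, -0.018, -0.003, -0.0, 0.0, -0.098]
[0, 0.143, -0.024, -0.003, -0.0, 0.0, -0.112]
[0, 0.16, -0.031, -0.003, -0.0, 0.0, -0.126]
[0, 0.177, -0.038, -0.003, -0.0, 0.0, -0.14]
[0, 0.194, -0.046, -0.003, -0.0, 0.0, -0.153]
[0, 0.21, -0.055, -0.003, -0.0, 0.0, -0.167]
[0, 0.225, -0.065, -0.003, -0.0, 0.0, -0.181]
[0, 0.24, -0.075, -0.003, -0.0, 0.0, -0.195]
[0, 0.255, -0.086, -0.003, -0.0, 0.0, -0.209]
[0, 0.27, -0.097, -0.003, -0.0, 0.0, -0.223]
[0, 0.283, -0.109, -0.003, -0.0, 0.0, -0.237]
[0, 0.296, -0.122, -0.003, -0.0, 0.0, -0.251]
```

Request:
send_rows(
  deltas=[
    [0,0.018,0,0,0,0,-0.014],
    [0,0.036,0,0,0,0,-0.028],
    [0,0.054,-0.002,0,0,0,-0.042],
    [0,0.073,-0.005,0,0,0,-0.056],
    [0,0.091,-0.008,0,0,0,-0.07],
    [0,0.108,-0.013,0,0,0,-0.084],
    [0,0.126,-0.018,0,0,0,-0.098],
    [0,0.143,-0.024,0,0,0,-0.112],
    [0,0.16,-0.031,0,0,0,-0.126],
    [0,0.177,-0.038,0,0,0,-0.14],
    [0,0.194,-0.046,0,0,0,-0.153],
    [0,0.21,-0.055,0,0,0,-0.167],
    [0,0.225,-0.065,0,0,0,-0.181],
    [0,0.24,-0.075,0,0,0,-0.195],
    [0,0.255,-0.086,0,0,0,-0.209],
    [0,0.27,-0.097,0,0,0,-0.223],
    [0,0.283,-0.109,0,0,0,-0.237],
    [0,0.296,-0.122,0,0,0,-0.251],
    [0,0.296,-0.122,0,0,0,-0.251],
    [0,0.296,-0.122,0,0,0,-0.251],
  ],
)

```text
clock: 8.25
tcp_pos: [0.5722, 0.0887, 0.0555]
orientation: [0.499, 3.102, -0.0]
contact_force: [0.1, -0.6, -0.1]
grip_width: -0.0005
```

```bash
python3 - <<'E'
from h import *
f=r.grab_frame("side")
cv2.imwrite("pics/s4.png",cv2.convertScaleAbs(cv2.resize(f["pixels"][150:270,210:330,::-1],(500,500),interpolation=cv2.INTER_CUBIC),alpha=1.5))
o=r.get_obs();print(o["clock"],o["tcp_pos"],o["contact_force"],(o["tcp_pos"][:2]-C),o["joints"].round(2))
E
```

```text
8.3 [0.57238716 0.08873814 0.05558682] [0.10943925 0.30507758 0.23895673] [0.01998716 0.05953814] [ 0.34  0.71 -0.81  1.88  0.68  0.85  0.42]
```

View pics/s4.png

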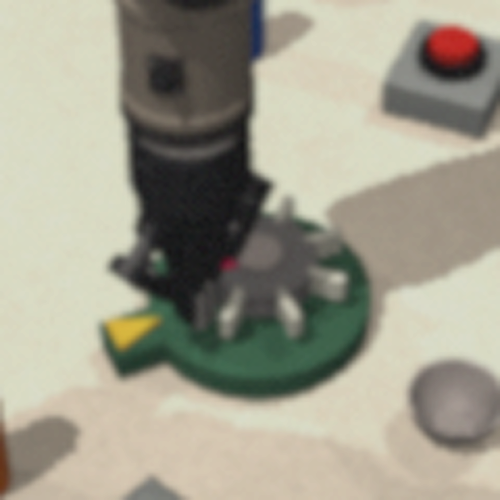

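The pink stripe points toward the pointer and there is no residual force. Now I lift straight up.

Request:
send_rows(
  deltas=[
    [0,0,0,-0.1,0,0,0],
    [0,0,0,-0.2,0,0,0],
    [0,0,0,-0.35,0,0,0],
    [0,0,0,-0.5,0,0,0],
    [0,0,0,-0.65,0,0,0],
    [0,0,0,-0.65,0,0,0],
    [0,0,0,-0.65,0,0,0],
  ],
)

```text
clock: 8.88
tcp_pos: [0.5735, 0.0896, 0.156]
orientation: [0.495, 3.098, 0.002]
contact_force: [-0.5, -0.1, -1.0]
grip_width: 0.0003
```

```bash
python3 - <<'E'
from h import *
o=r.get_obs();print(o["clock"],o["tcp_pos"])
print(row([.514,.2545,.10],71.7))
E
```

```text
8.8833 [0.57345786 0.08962321 0.1559568 ]
[7.208e-01 9.202e-01 3.717e-01 6.000e-04 1.300e-03 8.000e-04]
```

Request:
send_rows(
  deltas=[
    [0,0.14,0.18,0,0,0,0],
    [0,0.29,0.37,0,0,0,0],
    [0,0.43,0.55,0,0,0,0],
    [0,0.58,0.74,0.1,0,0,0],
    [0,0.72,0.92,0.2,0,0,0],
    [0,0.72,0.92,0.3,0,0,0],
    [0,0.72,0.92,0.3,0,0,0],
    [0,0.72,0.92,0.3,0,0,0],
    [0,0.72,0.92,0.3,0,0,0],
  ],
)

```text
clock: 9.63
tcp_pos: [0.5132, 0.2526, 0.1083]
orientation: [0.498, 3.102, -0.001]
contact_force: [0.3, 0.0, 0.2]
grip_width: -0.0004
```

```bash
python3 - <<'E'
from h import *
ps=np.array([r.get_obs()["tcp_pos"]])
f=r.grab_frame("top");p=f["pixels"][165:240,225:305,::-1];g=r.grab_frame("side");q=g["pixels"][180:330,180:330,::-1]
o=r.get_obs();print(o["clock"],ps,o["tcp_pos"],o["contact_force"])
print(proj(g,[o["tcp_pos"]-[0,0,.011],[.514,.2545,.057]]))
c=np.zeros((400,800,3),np.uint8)
c[:375,:400]=cv2.resize(p,(400,375),interpolation=cv2.INTER_CUBIC);c[:,400:]=cv2.resize(q,(400,400),interpolation=cv2.INTER_CUBIC)
cv2.imwrite("pics/c5.png",cv2.convertScaleAbs(c,alpha=1.5))
print(row([.514,.2545,.070],71.7))
E
```

```text
9.7333 [[0.51315774 0.25260254 0.10828369]] [0.51355005 0.2526393  0.10872608] [-0.63566067 -0.4358859   0.17542876]
[[246.61325196 266.00713997]
 [246.83605559 276.48879793]]
[1.300e-03 1.270e-02 2.582e-01 0.000e+00 3.000e-04 2.000e-04]
```

View pics/c5.png

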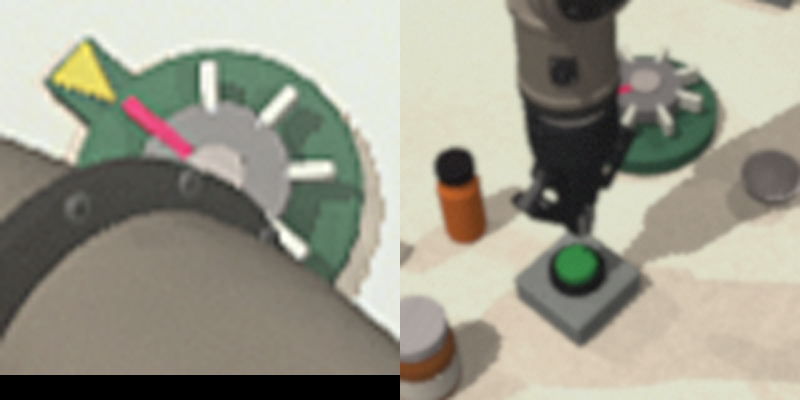

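The pink tooth is in line with the yellow pointer: in the left crop, the tooth is at (128,103) and the arrow tip at (112,100). The green button is under the fingertip at (577,264) in the right crop. I'll press it gradually.

Request:
send_rows(
  deltas=[
    [0,0.005,0.03,0.08,0,0,0],
    [0,0.005,0.03,0.16,0,0,0],
    [0,0.005,0.03,0.22,0,0,0],
    [0,0.005,0.03,0.25,0,0,0],
    [0,0.005,0.03,0.27,0,0,0],
    [0,0.005,0.03,0.28,0,0,0],
    [0,0.005,0.03,0.29,0,0,0],
    [0,0.005,0.03,0.29,0,0,0],
    [0,0.005,0.03,0.29,0,0,0],
  ],
)

```text
clock: 10.48
tcp_pos: [0.5131, 0.2584, 0.0648]
orientation: [0.495, 3.102, -0.0]
contact_force: [-2.0, -1.8, 2.0]
grip_width: -0.0001
```

Request:
send_rows(
  deltas=[
    [0,0,0,0.01,0,0,0],
    [0,0,0,0.02,0,0,0],
    [0,0,0,0.02,0,0,0],
    [0,0,0,0.02,0,0,0],
  ],
)

```text
clock: 10.82
tcp_pos: [0.5133, 0.2586, 0.0621]
orientation: [0.495, 3.102, 0.0]
contact_force: [-2.1, -2.4, 6.7]
grip_width: 0.0002
```

Request:
send_rows(
  deltas=[
    [0,0,0,0.007,0,0,0],
    [0,0,0,0.014,0,0,0],
    [0,0,0,0.014,0,0,0],
    [0,0,0,0.014,0,0,0],
  ],
)

```text
clock: 11.15
tcp_pos: [0.5133, 0.2587, 0.0617]
orientation: [0.494, 3.101, -0.001]
contact_force: [-7.0, -5.8, 23.8]
grip_width: -0.0001
```

The hard stop is reached: 24 N and no further travel. Now I release it straight up.

Request:
send_rows(
  deltas=[
    [0,0,0,-0.015,0,0,0],
    [0,0,0,-0.03,0,0,0],
    [0,0,0,-0.06,0,0,0],
    [0,0,0,-0.12,0,0,0],
    [0,0,0,-0.25,0,0,0],
    [0,0,0,-0.45,0,0,0],
    [0,0,0,-0.7,0,0,0],
    [0,0,0,-0.9,0,0,0],
    [0,0,0,-0.9,0,0,0],
    [0,0,0,-0.9,0,0,0],
    [0,0,0,-0.9,0,0,0],
  ],
)

```text
clock: 12.07
tcp_pos: [0.513, 0.2579, 0.1941]
orientation: [-0.495, -3.102, 0.001]
contact_force: [0.0, -0.4, 0.2]
grip_width: -0.0
```

```bash
python3 - <<'E'
from h import *
f=r.grab_frame("top")["pixels"][:,:,::-1];g=r.grab_frame("side")["pixels"][:,:,::-1]
o=r.get_obs();print(o["clock"],o["tcp_pos"],o["contact_force"])
c=np.zeros((400,800,3),np.uint8)
c[:,:400]=cv2.resize(f[130:280,170:320],(400,400),interpolation=cv2.INTER_CUBIC);c[:,400:]=cv2.resize(g[130:330,170:370],(400,400),interpolation=cv2.INTER_CUBIC)
cv2.imwrite("pics/c6.png",cv2.convertScaleAbs(c,alpha=1.5))
E
```

```text
12.1667 [0.5124871  0.2576746  0.19310493] [-0.4040586  -0.64905251 -0.49704805]
```

View pics/c6.png

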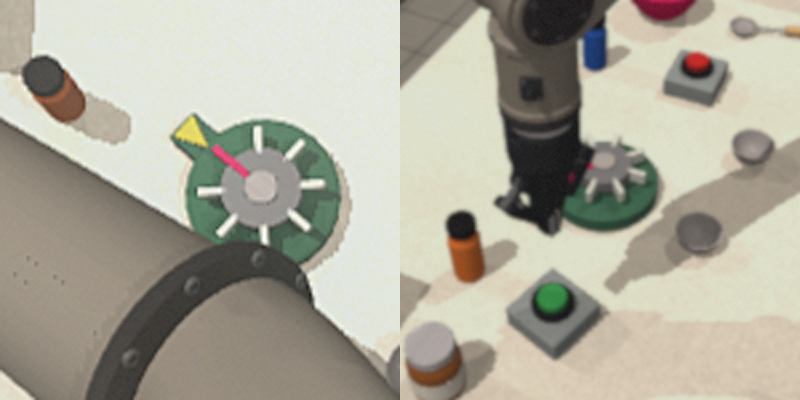

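The pink tooth is still at the pointer, with its tip at (215,150) in the left crop. The green button is up again at (552,297), its box is in place and the robot touches nothing. I'm handing in.

```bash
python3 -c "
from bench import r;print(r.hand_in())"
```

```text
the job is handed in; nothing more can be done
None
```

The job is done and handed in at about 12 s of the 61 s allowed; the hand-in gives no verdict.

- **Wheel:** I put the shut fingertip into a gap in the star wheel and swept it anticlockwise three clicks (135°). The finger stayed in that gap, so the wheel could not run on past the pointer. Pictures before and after the button press show the pink tooth in line with the yellow pointer.
- **Green button:** I pressed it to its hard stop, where the force rose to 24 N and travel stopped, then released it straight up. The last picture shows it up again.
- **Surroundings:** The last picture shows the arm clear of everything, with the measured force about zero. The red button's box, and the moulds and jars in view, look undisturbed. The pink bowl and the scoop were only partly in view.
- **Disagreement:** The two cameras differed by about 6 mm on the green button's position. I aimed between them, well within its 38 mm disc. During the press there was also a sideways force of about 9 N, but the box did not visibly move.

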